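Weed out the rocking tins under the desk riser

ROBOT

A 6-joint arm with a two-finger parallel gripper is mounted at the origin on a cart in front of the work surface, level with it; the furniture and walls round the work are solid. World frame = base frame: x ahead of the robot, y to its left, z up, the work surface at z = 0. Lengths are in m, angles in rad, forces in N, time in s.
With the tool pointing down it reaches from about 0.3 to 0.875 m from the base axis. Payload 6.4 kg.
Tool frame: the origin (TCP) lies midway between the tips of the shut fingers; the grasp point (between the pads) lies 19 mm behind it; z points along the fingers, y is the line along which they close (so a half turn about z gives the same grasp; the last joint's range is limited). The gripper opens to 85 mm and grips with 20 to 120 N. Pads are 22 mm wide; open, the fingers measure 114 mm over their backs; the gripper's body (76 mm by 85 mm) begins 54 mm behind the grasp point. The pads swing forward as they close: fully open they stand 13 mm farther back than shut.
Start: joints at [-1.474, 0.181, 1.607, -0, 1.354, -0.206], TCP at [0.171, -0.549, 0.231] pointing down, gripper open.
Joint ranges: [-2.99, 2.99], [-0.89, 2.07], [0.3, 2.58], [-1.14, 4.28], [0, 2.63], [-3.12, 3.12]. Speed limits (rad/s): [2.57, 2.57, 3.01, 3.14, 3.14, 3.14].

INTERFACE

Orientations are given as a unit quaternion [w, x, y, z].
In Python, from bench import sensors, vision, ctrl gives the robot as it stands.
- The arm moves only by the tool carry_out, never from a script. Its argument "deltas" is text: rows parted by semicolons, each of 7 numbers parted by spaces: the shift along the tool's x, y, z in mm, then the turn, a rotation vector about the tool's x, y, z in rad, then the closure, from 0 (fully open) to 1 (shut). In form: tx ty tz ax ay az claw; .... A call has 1 to 12 rows; each row is the pose to reach, as a shift and turn from the pose commanded when the call began, along the tool's axes at that moment; what a row does not reach only later rows make up. A row lasts 1/8 s, in which the tool goes at most 62.5 mm and 10.7 degrees, less where a joint would pass 70% of its speed; a pose out of reach is approached as far as the arm can. A call with a gripper value outside its range is refused whole. The fingers move at their own pace and stop on an object; the grip force is fixed at half the most. Time passes only in rows, so rows that repeat a pose let the fingers close. It gives the time, the measured TCP pose, the force, the opening and the grip force at its end, in the units of the state.
- sensors.get_obs(): the state, without advancing time (a new reading comes with each control period).
- vision.camera(name): name is "scene" or "top"; returns the picture (400x640x3 uint8, blue, green, red); there is no depth.
- vision.camera_model(name): a dict with "K" (3x3 intrinsics, pixels), "k1" (the pictures are not rectified: a ray, as slopes to the right and down, at radius r is drawn at 1 + k1 r^2 times it, then the intrinsics apply), "extrinsics" (4x4, takes a point from world to camera coordinates). Camera axes: x right, y down, z forward; pixel columns grow to the right and rows downward; lengths in m; the calibration is good to about 2 mm. A picture is of the moment at which its call begins. camera_model takes no time and is no camera call.
- ctrl.hand_in(): hands the job in; it is judged then, once.
The state is a dict: "time_s": time; "q": joint angles; "dq": joint speeds; "joint_efforts": joint torques, N m; "eef_pos": TCP position; "eef_rot": TCP orientation; "wrist_force": force on the tool from outside, world axes, zero at the start; "torque": the same for the moment, N m; "opening": opening from 0.0 (shut) to 1.0 (fully open); "grasp_force": force on a finger pad.
Only numpy, scipy, OpenCV 4.12 (cv2) and the standard library are available. Lean on these libraries where they do the work, as an engineer would, in place of code of your own. Each camera call takes 0.05 s, during which the arm holds its last target. There are 200 camera calls.

TASK

Three identical dark tins stand side by side, their far ends under the wooden desk riser; some have worn feet at one end and rock when that end of the lid is pressed down, though they stand level and look sound. Press both ends of each tin, the far end under the riser included, and lay every tin that rocks flat on the brown notebook, side by side and not stacked. Leave the steady ones where they stand and do not disturb the glass jar or the glue stick.

Things in the scene. Friction and masses are not known exactly. Their poses are not given: they have to be found in the camera images.
- tin_a_center (a point): centre of a dark closed tin, 83 mm (its x) by 59 mm (its y), about 130 g; body 23 mm high on 6 mm feet; its flat, smooth lid is 11.5 mm above this point, 29 mm over the desk; z up. It stands level, its length about square to the riser's front edge, its far 15 to 25 mm under the board. All three look alike; one or more rock. A steady one has feet 36 mm from the centre at both ends and does not give.
- tin_b_center (a point): the same point of a second such tin, same sizes, steady or rocking. A rocking tin has worn feet at one end, near or far (hard to see which); its last good feet on that side end 10 mm from the centre. Pressed on top at that end, 33 mm from the centre, it dips about 3 mm (tilt 7 degrees) under 2 N or less, then stands on its worn feet; let go, it returns to level.
- tin_c_center (a point): the same point of a third such tin, same sizes, steady or rocking
- riser: fixed riser: pale wooden board 110 mm deep (x), 420 mm wide (y), underside 130 mm and top 142 mm over the desk, on a steel leg at each end (194 mm left and right of the middle, 40 mm behind the front edge). Origin on the desk below the middle of the front edge; x points in under the board, away from the robot; z up. Small fixed things stand on top, over 25 mm behind the front edge.
- notebook: closed brown kraft notebook lying fixed on the desk, 208 mm (its x) by 148 mm (its y), 8 mm thick; origin at the centre of its underside, z up
- jar: glass jar with wooden lid, 70 mm wide, 64 mm high, loose; origin at the centre of its underside; leave alone
- glue: glue stick standing upright to the right of the riser, behind the notebook, 26 mm wide, 97 mm high, loose; origin at the centre of its underside; leave alone

How it is judged:
On the way:
1. a tin that rocks has been pressed down at its worn end where it stands, so that it visibly tips (((angle between tin_b_center's own z axis and vertical between 0.06 and 0.3 rad and distance of tin_b_center from where it was at the start of the episode below 0.03 m) or (angle between tin_c_center's own z axis and vertical between 0.06 and 0.3 rad and distance of tin_c_center from where it was at the start of the episode below 0.03 m))), for 0.05 s.
At the end, for the whole second after the job is handed in: each tin that rocks lies right way up and flat (within 3 degrees) on the notebook, its centre within 85 mm along and 60 mm across of the notebook's centre, resting on the notebook itself and not on another tin; each steady tin stands level within 25 mm of where it stood (angle between each of tin_b_center, tin_c_center, tin_a_center's own z axis and vertical below 0.05 rad and x of tin_b_center in the frame of notebook between -0.085 and 0.085 m and y of tin_b_center in the frame of notebook between -0.06 and 0.06 m and z of tin_b_center in the frame of notebook between 0.019 and 0.032 m and x of tin_c_center in the frame of notebook between -0.085 and 0.085 m and y of tin_c_center in the frame of notebook between -0.06 and 0.06 m and z of tin_c_center in the frame of notebook between 0.019 and 0.032 m and distance of tin_a_center from where it was at the start of the episode below 0.025 m); the robot touches nothing.
It fails at once if a steady tin is carried off or tipped over (distance of tin_a_center from where it was at the start of the episode above 0.06 m or angle between tin_a_center's own z axis and vertical above 0.4 rad).
It fails at once if the glass jar is shoved or knocked over (distance of jar from where it was at the start of the episode above 0.03 m or angle between jar's own z axis and vertical above 0.4 rad).
It fails at once if the glue stick is shoved or knocked over (distance of glue from where it was at the start of the episode above 0.03 m or angle between glue's own z axis and vertical above 0.4 rad).
It also fails if it takes over 72 s, if anything falls off the work surface, if the arm or the gripper's body presses on something with over 40 N, if the wrist force passes 120 N, or if a joint passes its speed limit or range.

## Working session

There is one attempt and no reset: what is moved stays moved. The work goes in short steps, Python scripts to look and compute and a tool call to move; the robot and the scene stay as the last step left them, time stands still between calls to the robot, and variables do not carry over. Pictures are saved under pics/ and viewed, at most 10 in all, crops included, and the job is handed in when it is done.

Besides the shell and the picture viewer there is one more tool, called after "Request:" by a JSON object that holds its "method" and its "body". carry_out: Moves the arm, as the interface text tells. Its arguments: {"type":"object","properties":{"deltas":{"type":"string"}},"required":["deltas"]}

```bash
mkdir -p pics
cat > h.py <<'E'
import numpy as np, cv2
from bench import sensors, vision, ctrl
from scipy.spatial.transform import Rotation as R
def snap(n,f):
    im=vision.camera(n); cv2.imwrite('pics/'+f,im); return im
def ray(n,px):
    m=vision.camera_model(n);K=np.array(m["K"]);E=np.array(m["extrinsics"])
    d=cv2.undistortPoints(np.array([[px]],float),K,np.array([m["k1"],0,0,0.]))[0,0]
    Rm=E[:3,:3];o=-Rm.T@E[:3,3];return o,Rm.T@np.array([d[0],d[1],1])
def onz(n,px,z):
    o,d=ray(n,px);return o+d*(z-o[2])/d[2]
def st():
    s=sensors.get_obs();print({k:np.round(s[k],3).tolist() for k in("time_s","eef_pos","eef_rot","wrist_force","opening","q")});return s
E
python3 - <<'E'
from h import *
for n in("scene","top"):
    snap(n,n+"0.png");m=vision.camera_model(n);print(n,np.round(m["K"],1).tolist(),m["k1"],np.round(ray(n,(320,200)),3).tolist())
st()
E
```

```text
scene [[497.4, 0.0, 326.7], [0.0, 497.4, 195.2], [0.0, 0.0, 1.0]] -0.10775114320414093 [[-0.008, -1.186, 0.605], [0.375, 0.841, -0.389]]
top [[378.7, 0.0, 319.6], [0.0, 378.7, 196.7], [0.0, 0.0, 1.0]] -0.07163310244241618 [[0.365, 0.004, 1.135], [0.174, -0.003, -0.985]]
{'time_s': 0.1, 'eef_pos': [0.171, -0.548, 0.23], 'eef_rot': [-0.001, 0.989, 0.151, 0.0], 'wrist_force': [0.448, 1.033, -0.608], 'opening': 0.999, 'q': [-1.474, 0.181, 1.608, -0.0, 1.354, -0.206]}
```

View pics/scene0.png

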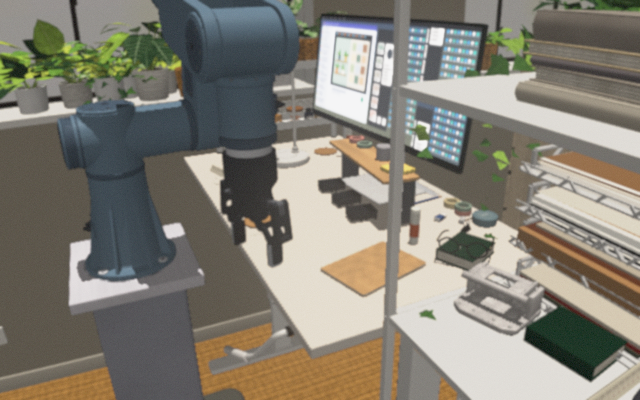

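View pics/top0.png

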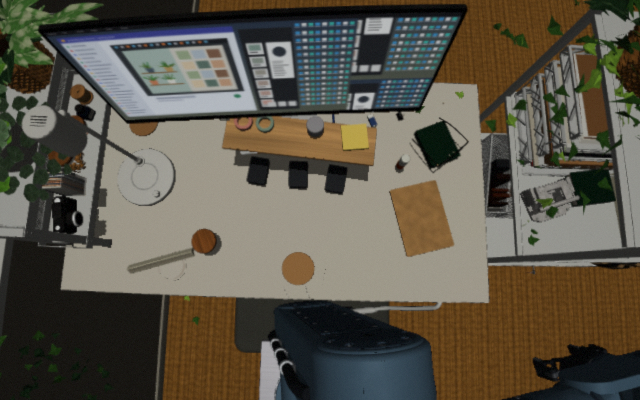

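The top view shows three dark tins at about (258,171), (298,175) and (336,179), and the riser's front edge running (224,150) to (375,164). The notebook is at (421,218), the glue at (402,163) and the jar at (204,241). The scene view shows the tins partly under the board.

Run:
```python
from h import *
im=cv2.imread('pics/top0.png')
hsv=cv2.cvtColor(im,cv2.COLOR_BGR2HSV)
g=im.max(2)
m=np.zeros_like(g);m[150:200,235:360]=(g[150:200,235:360]<75)*255
cs,_=cv2.findContours(m,0,2)
for c in cs:
    if cv2.contourArea(c)<80: continue
    print('tin area',cv2.contourArea(c))
    p=np.array([onz('top',q[0]+0.0,.029)[:2] for q in c],np.float32)
    r=cv2.minAreaRect(p);print(np.round(r[0],3),np.round(r[1],3),round(r[2],1),np.round(cv2.boxPoints(r),3).tolist())
def rect(x0,y0,x1,y1,z,nm,lo,hi):
    k=np.zeros_like(g);k[y0:y1,x0:x1]=cv2.inRange(hsv,lo,hi)[y0:y1,x0:x1]
    cs,_=cv2.findContours(k,0,2);c=max(cs,key=cv2.contourArea)
    p=np.array([onz('top',q[0]+0.0,z)[:2] for q in c],np.float32)
    r=cv2.minAreaRect(p);print(nm,np.round(r[0],3),np.round(r[1],3),round(r[2],1),np.round(cv2.boxPoints(r),3).tolist())
rect(380,175,460,262,.008,'nb',(5,60,60),(25,255,255))
rect(215,110,380,170,.142,'riser',(5,60,90),(25,255,255))
rect(185,222,222,260,.064,'jar',(0,60,30),(25,255,255))
print('glue',onz('top',(404,160),.097),onz('top',(400,169),0))
print('front edge top',onz('top',(224,149),.142),onz('top',(375,163),.142))
z=cv2.resize(im[135:215,210:430],None,fx=3.6,fy=3.6,interpolation=cv2.INTER_CUBIC);cv2.imwrite('pics/z.png',z)
```

```text
tin area 2673.0
[0.643 0.075] [0.381 0.104] 85.4 [[0.5759999752044678, -0.10999999940395355], [0.6790000200271606, -0.11900000274181366], [0.7099999785423279, 0.26100000739097595], [0.6060000061988831, 0.26899999380111694]]
nb [ 0.52  -0.306] [0.21  0.151] 14.6 [[0.39899998903274536, -0.2590000033378601], [0.43700000643730164, -0.4059999883174896], [0.640999972820282, -0.3529999852180481], [0.6029999852180481, -0.2070000022649765]]
riser [0.719 0.062] [0.419 0.118] 84.9 [[0.640999972820282, -0.14100000262260437], [0.7590000033378601, -0.15199999511241913], [0.7960000038146973, 0.26499998569488525], [0.6779999732971191, 0.2759999930858612]]
jar [0.428 0.328] [0.068 0.072] 1.9 [[0.3930000066757202, 0.3630000054836273], [0.39500001072883606, 0.29100000858306885], [0.46299999952316284, 0.2930000126361847], [0.460999995470047, 0.36500000953674316]]
glue [ 0.67129361 -0.23597399  0.097     ] [ 0.67048262 -0.24530805  0.        ]
front edge top [0.67584613 0.26787217 0.142     ] [ 0.64715155 -0.14598377  0.142     ]
```

View pics/z.png

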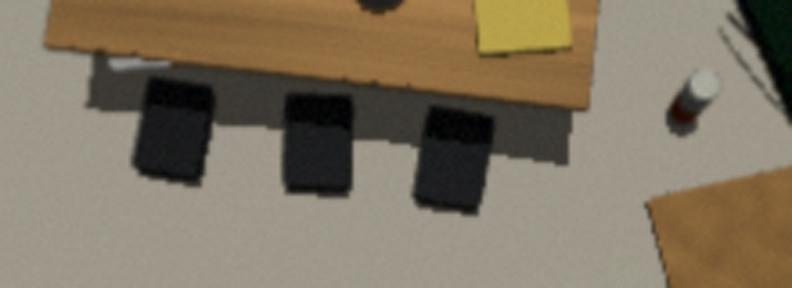

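The zoom shows all three lids whole, with the far ends in the board's shadow. I'll separate the tins from the shadow with a lower threshold.

Run:
```python
from h import *
im=cv2.imread('pics/top0.png');g=im.max(2).astype(np.float32)
x0,y0=235,150
G=cv2.resize(im[y0:205,x0:360].max(2),None,fx=8,fy=8,interpolation=cv2.INTER_CUBIC)
print([ (int(im[160,x].max())) for x in range(240,280,3)])
for T in(50,58):
  m=((G<T)*255).astype(np.uint8)
  m=cv2.morphologyEx(m,cv2.MORPH_OPEN,np.ones((41,41),np.uint8))
  cs,_=cv2.findContours(m,0,2)
  for c in cs:
    if cv2.contourArea(c)<4000: continue
    p=np.array([onz('top',(q[0]+.5)/8-.5+np.array([x0,y0]),.029)[:2] for q in c[::3]],np.float32)
    r=cv2.minAreaRect(p);print(T,np.round(r[0],3),np.round(r[1],3),round(r[2],1),np.round(cv2.boxPoints(r),3).tolist())
```

```text
[59, 59, 60, 57, 8, 5, 7, 2, 4, 7, 55, 60, 61, 60]
50 [ 0.628 -0.046] [0.061 0.088] 85.0 [[0.5809999704360962, -0.07199999690055847], [0.6690000295639038, -0.07999999821186066], [0.6740000247955322, -0.01899999938905239], [0.5860000252723694, -0.010999999940395355]]
50 [0.638 0.069] [0.088 0.06 ] 0.5 [[0.593999981880188, 0.0989999994635582], [0.593999981880188, 0.039000000804662704], [0.6819999814033508, 0.03999999910593033], [0.6819999814033508, 0.10000000149011612]]
50 [0.647 0.188] [0.063 0.089] 87.7 [[0.6010000109672546, 0.1589999943971634], [0.6899999976158142, 0.1550000011920929], [0.6919999718666077, 0.21699999272823334], [0.6039999723434448, 0.22100000083446503]]
58 [ 0.628 -0.047] [0.065 0.09 ] 86.9 [[0.5809999704360962, -0.07699999958276749], [0.6710000038146973, -0.0820000022649765], [0.675000011920929, -0.017999999225139618], [0.5849999785423279, -0.013000000268220901]]
58 [0.638 0.069] [0.091 0.061] 1.5 [[0.5920000076293945, 0.09799999743700027], [0.593999981880188, 0.03700000047683716], [0.6850000023841858, 0.039000000804662704], [0.6830000281333923, 0.10100000351667404]]
58 [0.647 0.187] [0.066 0.091] 88.1 [[0.6010000109672546, 0.15600000321865082], [0.6919999718666077, 0.15299999713897705], [0.6940000057220459, 0.21799999475479126], [0.6029999852180481, 0.22100000083446503]]
```

```bash
cat >> h.py <<'E'
def ori(psi,th):
    p,t=np.radians([psi,th]);c,s=np.cos(p),np.sin(p)
    return R.from_matrix(np.array([[c*np.cos(t),s*np.cos(t),np.sin(t)],[s,-c,0],[c*np.sin(t),s*np.sin(t),-np.cos(t)]]).T)
def cur():
    s=sensors.get_obs();q=s["eef_rot"];return np.array(s["eef_pos"]),R.from_quat([q[1],q[2],q[3],q[0]])
def to(*tg,base=None):
    p0,R0=cur() if base is None else base
    for p,psi,th in tg:
        d=R0.inv().apply(np.array(p)-p0)*1000; w=(R0.inv()*ori(psi,th)).as_rotvec()
        print(np.round(d,1).tolist(),np.round(w,3).tolist())
E
python3 - <<'E'
from h import *
to(((.53,-.04,.12),-4,47),((.597,-.043,.06),-4,47))
E
```

```text
[493.8, -378.1, 111.2] [-0.154, 0.811, 0.351]
[556.9, -355.2, 171.2] [-0.154, 0.811, 0.351]
```

Request:
{"method": "carry_out", "body": {"deltas": "494 -378 80 -0.154 0.811 0.351 1;494 -378 80 -0.154 0.811 0.351 1;494 -378 80 -0.154 0.811 0.351 1;494 -378 80 -0.154 0.811 0.351 1;494 -378 80 -0.154 0.811 0.351 1;494 -378 80 -0.154 0.811 0.351 1;494 -378 80 -0.154 0.811 0.351 1;494 -378 80 -0.154 0.811 0.351 1;494 -378 80 -0.154 0.811 0.351 1;494 -378 111 -0.154 0.811 0.351 1;557 -355 171 -0.154 0.811 0.351 1;557 -355 171 -0.154 0.811 0.351 1"}}

```text
time_s: 1.6
eef_pos: [0.5752, -0.0459, 0.0904]
eef_rot: [0.011, 0.914, -0.029, 0.405]
wrist_force: [0.4, -0.7, 1.8]
opening: -0.0
grasp_force: 0.0
```

Run:
```python
from h import *
st();p,Ro=cur();print(np.round(Ro.as_matrix(),3).tolist())
to(((.597,-.043,.06),-4,47),((.597,-.043,.035),-4,47),((.597,-.043,.033),-4,47),((.597,-.043,.027),-4,47))
snap('scene','s1.png');im=snap('scene','s1b.png')
cv2.imwrite('pics/s1z.png',cv2.resize(im[120:270,230:450],None,fx=3.6,fy=3.6,interpolation=cv2.INTER_CUBIC))
```

```text
{'time_s': 1.6, 'eef_pos': [0.575, -0.046, 0.09], 'eef_rot': [0.011, 0.914, -0.029, 0.405], 'wrist_force': [0.445, -0.688, 1.772], 'opening': -0.0, 'q': [-0.448, 0.107, 2.319, 1.834, 0.296, -0.539]}
[[0.671, -0.061, 0.739], [-0.044, -0.998, -0.043], [0.74, -0.004, -0.672]]
[-8.0, -4.1, 36.4] [-0.009, -0.013, 0.003]
[-26.5, -4.0, 53.2] [-0.009, -0.013, 0.003]
[-28.0, -4.0, 54.6] [-0.009, -0.013, 0.003]
[-32.4, -4.0, 58.6] [-0.009, -0.013, 0.003]
```

View pics/s1z.png

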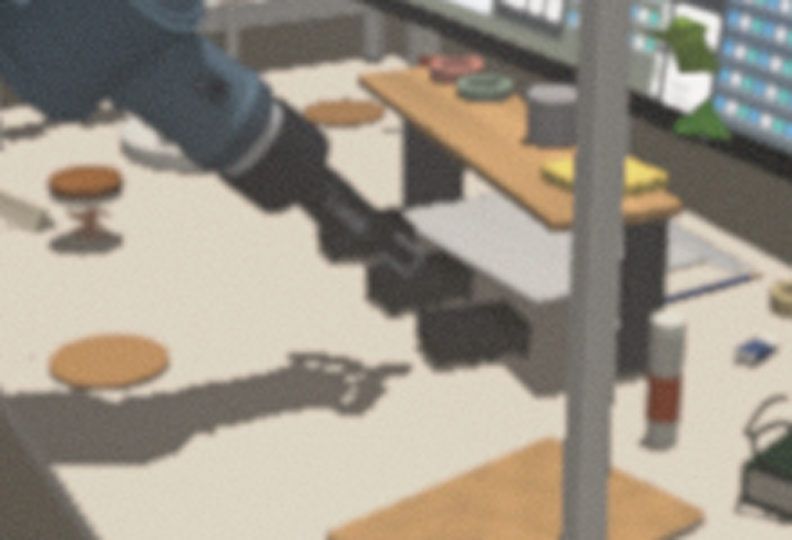

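The view shows the hand tilted about 45° above the right tin's near end, at about (450,280) in the crop, and clear of the board. Next I go down onto it.

Run:
```python
from h import *
to(((.605,-.046,.045),0,47))
```

```text
[-10.5, -1.9, 51.3] [0.041, -0.008, -0.049]
```

Request:
{"method": "carry_out", "body": {"deltas": "-10 -2 51 0.041 -0.008 -0.049 1;-10 -2 51 0.041 -0.008 -0.049 1;-10 -2 51 0.041 -0.008 -0.049 1"}}

```text
time_s: 2.08
eef_pos: [0.605, -0.0478, 0.0504]
eef_rot: [0.002, 0.916, -0.0, 0.402]
wrist_force: [-1.0, -0.2, 0.6]
opening: 0.002
grasp_force: 0.0
```

Run:
```python
from h import *
st();p,Ro=cur();print(np.round(Ro.as_matrix(),3).tolist())
to(*[((.605,-.046,z),0,47) for z in (.038,.036,.034,.032,.030,.028)])
```

```text
{'time_s': 2.075, 'eef_pos': [0.605, -0.048, 0.05], 'eef_rot': [0.002, 0.916, -0.0, 0.402], 'wrist_force': [-0.953, -0.205, 0.636], 'opening': 0.002, 'q': [-0.446, 0.285, 2.233, 2.0, 0.353, -0.769]}
[[0.677, -0.002, 0.736], [0.001, -1.0, -0.003], [0.736, 0.003, -0.677]]
[-9.1, -1.8, 8.4] [0.003, -0.006, 0.001]
[-10.6, -1.8, 9.7] [0.003, -0.006, 0.001]
[-12.0, -1.8, 11.1] [0.003, -0.006, 0.001]
[-13.5, -1.8, 12.5] [0.003, -0.006, 0.001]
[-15.0, -1.8, 13.8] [0.003, -0.006, 0.001]
[-16.4, -1.9, 15.2] [0.003, -0.006, 0.001]
```

Request:
{"method": "carry_out", "body": {"deltas": "-6 0 5.5 0 0 0 1;-9 0 8.1 0 0 0 1;-9 0 8.1 0 0 0 1"}}

```text
time_s: 2.45
eef_pos: [0.6058, -0.0481, 0.0397]
eef_rot: [0.003, 0.915, 0.0, 0.403]
wrist_force: [0.5, 0.5, 0.5]
opening: -0.003
grasp_force: 0.0
```

Request:
{"method": "carry_out", "body": {"deltas": "-1.5 0 1.35 0 0 0 1;-1.5 0 1.35 0 0 0 1"}}

```text
time_s: 2.7
eef_pos: [0.6054, -0.0478, 0.0359]
eef_rot: [0.002, 0.916, 0.0, 0.402]
wrist_force: [-0.1, -1.8, 0.4]
opening: 0.001
grasp_force: 0.0
```

Request:
{"method": "carry_out", "body": {"deltas": "-1.5 0 1.35 0 0 0 1;-1.5 0 1.35 0 0 0 1"}}

```text
time_s: 2.95
eef_pos: [0.6052, -0.0477, 0.0333]
eef_rot: [0.002, 0.916, 0.0, 0.401]
wrist_force: [0.0, -0.3, 2.4]
opening: 0.001
grasp_force: 0.5
```

Request:
{"method": "carry_out", "body": {"deltas": "-1.5 0 1.35 0 0 0 1;-1.5 0 1.35 0 0 0 1"}}

```text
time_s: 3.2
eef_pos: [0.606, -0.0478, 0.0324]
eef_rot: [0.002, 0.915, 0.0, 0.403]
wrist_force: [-5.5, 0.8, 9.8]
opening: -0.003
grasp_force: 5.1
```

Request:
{"method": "carry_out", "body": {"deltas": "7.4 0 -6.8 0 0 0 1;52 5 42 0 0 0 1;52 5 42 0 0 0 1;49.5 5 44 0 0 0 1;49.5 5 44 0 0 0 1"}}

```text
time_s: 3.82
eef_pos: [0.6695, -0.0523, 0.0366]
eef_rot: [0.002, 0.916, 0.0, 0.4]
wrist_force: [-0.3, 0.4, -0.5]
opening: -0.001
grasp_force: 0.0
```

Request:
{"method": "carry_out", "body": {"deltas": "-1.5 0 1.35 0 0 0 1;-1.5 0 1.35 0 0 0 1"}}

```text
time_s: 4.08
eef_pos: [0.6705, -0.0528, 0.0357]
eef_rot: [0.002, 0.916, 0.0, 0.401]
wrist_force: [0.1, 0.4, 0.4]
opening: -0.004
grasp_force: 0.0
```

Request:
{"method": "carry_out", "body": {"deltas": "-1.5 0 1.35 0 0 0 1;-1.5 0 1.35 0 0 0 1"}}

```text
time_s: 4.32
eef_pos: [0.6719, -0.053, 0.0351]
eef_rot: [0.002, 0.915, 0.0, 0.402]
wrist_force: [0.1, -0.3, 3.7]
opening: 0.004
grasp_force: 1.9
```

Request:
{"method": "carry_out", "body": {"deltas": "-1.5 0 1.35 0 0 0 1;-1.5 0 1.35 0 0 0 1"}}

```text
time_s: 4.58
eef_pos: [0.6735, -0.0532, 0.0349]
eef_rot: [0.002, 0.915, 0.001, 0.404]
wrist_force: [-2.3, -0.5, 11.5]
opening: 0.002
grasp_force: 5.4
```

Request:
{"method": "carry_out", "body": {"deltas": "-1.5 0 1.35 0 0 0 1;-1.5 0 1.35 0 0 0 1"}}

```text
time_s: 4.82
eef_pos: [0.6751, -0.0535, 0.0348]
eef_rot: [0.002, 0.914, 0.001, 0.406]
wrist_force: [-0.8, 0.7, 16.5]
opening: -0.003
grasp_force: 7.8
```

Run:
```python
from h import *
to(((.60,-.05,.06),0,47),((.612,.069,.06),10,47),((.615,.069,.043),10,47),((.615,.069,.038),10,47))
```

```text
[-31.6, -3.4, -72.6] [0.003, -0.016, 0.003]
[-23.2, -122.4, -64.1] [0.132, -0.015, -0.115]
[-33.8, -122.4, -50.5] [0.132, -0.015, -0.115]
[-37.5, -122.5, -47.1] [0.132, -0.015, -0.115]
```

Request:
{"method": "carry_out", "body": {"deltas": "-31 -3 -72 0 0 0 1;-31 -3 -72 0 0 0 1;-23 -122 -64 0.132 -0.015 -0.115 1;-23 -122 -64 0.132 -0.015 -0.115 1;-23 -122 -64 0.132 -0.015 -0.115 1;-32 -122 -52 0.132 -0.015 -0.115 1;-32 -122 -52 0.132 -0.015 -0.115 1"}}

```text
time_s: 5.7
eef_pos: [0.6105, 0.0687, 0.0401]
eef_rot: [-0.035, 0.916, 0.079, 0.392]
wrist_force: [-0.4, 0.2, -0.5]
opening: -0.001
grasp_force: 0.0
```

Request:
{"method": "carry_out", "body": {"deltas": "-1.5 0 1.35 0 0 0 1;-1.5 0 1.35 0 0 0 1"}}

```text
time_s: 5.95
eef_pos: [0.6113, 0.0685, 0.0394]
eef_rot: [-0.035, 0.915, 0.079, 0.393]
wrist_force: [-0.1, 0.1, 0.8]
opening: 0.002
grasp_force: 0.0
```

Request:
{"method": "carry_out", "body": {"deltas": "-2.2 0 2 0 0 0 1;-2.2 0 2 0 0 0 1"}}

```text
time_s: 6.2
eef_pos: [0.6111, 0.0691, 0.0362]
eef_rot: [-0.035, 0.915, 0.079, 0.393]
wrist_force: [0.3, -0.1, -0.7]
opening: -0.003
grasp_force: 0.0
```

Request:
{"method": "carry_out", "body": {"deltas": "-1.5 0 1.35 0 0 0 1;-1.5 0 1.35 0 0 0 1"}}

```text
time_s: 6.45
eef_pos: [0.6117, 0.0693, 0.0349]
eef_rot: [-0.035, 0.915, 0.079, 0.394]
wrist_force: [-1.6, 0.0, 4.3]
opening: -0.002
grasp_force: 1.8
```

Request:
{"method": "carry_out", "body": {"deltas": "-1.5 0 1.35 0 0 0 1;-1.5 0 1.35 0 0 0 1"}}

```text
time_s: 6.7
eef_pos: [0.6132, 0.0695, 0.0347]
eef_rot: [-0.036, 0.914, 0.08, 0.396]
wrist_force: [-4.4, -0.4, 12.6]
opening: -0.0
grasp_force: 6.7
```

Request:
{"method": "carry_out", "body": {"deltas": "-1.5 0 1.35 0 0 0 1;-1.5 0 1.35 0 0 0 1"}}

```text
time_s: 6.95
eef_pos: [0.6147, 0.0696, 0.0346]
eef_rot: [-0.036, 0.913, 0.08, 0.397]
wrist_force: [-6.7, -0.6, 21.8]
opening: 0.003
grasp_force: 11.1
```

Run:
```python
from h import *
to(((.615,.07,.049),10,47),((.679,.07,.049),10,47),((.679,.07,.042),10,47))
```

```text
[10.8, -0.4, -9.5] [-0.002, -0.001, -0.001]
[53.8, 10.8, 36.6] [-0.002, -0.001, -0.001]
[48.7, 10.8, 41.4] [-0.002, -0.001, -0.001]
```

Request:
{"method": "carry_out", "body": {"deltas": "10.8 0 -9.5 0 0 0 1;54 11 37 0 0 0 1;54 11 37 0 0 0 1;49 11 41 0 0 0 1;49 11 41 0 0 0 1"}}

```text
time_s: 7.58
eef_pos: [0.6743, 0.0696, 0.0362]
eef_rot: [-0.036, 0.916, 0.079, 0.392]
wrist_force: [0.3, -0.9, -0.1]
opening: -0.001
grasp_force: 0.0
```

Request:
{"method": "carry_out", "body": {"deltas": "-1.5 0 1.35 0 0 0 1;-1.5 0 1.35 0 0 0 1"}}

```text
time_s: 7.82
eef_pos: [0.6751, 0.0694, 0.0354]
eef_rot: [-0.035, 0.915, 0.079, 0.393]
wrist_force: [0.7, -0.2, -0.0]
opening: 0.005
grasp_force: 0.0
```

Request:
{"method": "carry_out", "body": {"deltas": "-1.5 0 1.35 0 0 0 1;-1.5 0 1.35 0 0 0 1"}}

```text
time_s: 8.07
eef_pos: [0.6765, 0.0694, 0.0349]
eef_rot: [-0.035, 0.915, 0.08, 0.394]
wrist_force: [0.4, 0.3, 4.2]
opening: -0.004
grasp_force: 2.1
```

Request:
{"method": "carry_out", "body": {"deltas": "-1.5 0 1.35 0 0 0 1;-1.5 0 1.35 0 0 0 1"}}

```text
time_s: 8.32
eef_pos: [0.6779, 0.0695, 0.0349]
eef_rot: [-0.036, 0.914, 0.08, 0.396]
wrist_force: [-5.2, -0.7, 15.6]
opening: 0.002
grasp_force: 7.6
```

Run:
```python
from h import *
to(((.60,.07,.065),10,47),((.624,.189,.065),22,47),((.627,.189,.043),22,47))
```

```text
[-30.5, -14.1, -76.5] [-0.001, 0.002, -0.001]
[-0.3, -127.1, -44.0] [0.152, 0.002, -0.144]
[-14.3, -126.6, -26.8] [0.152, 0.002, -0.144]
```

Request:
{"method": "carry_out", "body": {"deltas": "-30 -14 -76 0 0 0 1;-30 -14 -76 0 0 0 1;0 -127 -44 0.152 0 -0.144 1;0 -127 -44 0.152 0 -0.144 1;0 -127 -44 0.152 0 -0.144 1;-14 -127 -27 0.152 0 -0.144 1;-14 -127 -27 0.152 0 -0.144 1"}}

```text
time_s: 9.2
eef_pos: [0.6231, 0.1888, 0.0382]
eef_rot: [-0.076, 0.903, 0.174, 0.386]
wrist_force: [-0.2, 0.3, 0.2]
opening: -0.004
grasp_force: 0.0
```

Request:
{"method": "carry_out", "body": {"deltas": "-2 0 1.8 0 0 0 1;-2 0 1.8 0 0 0 1"}}

```text
time_s: 9.45
eef_pos: [0.6246, 0.1888, 0.0379]
eef_rot: [-0.076, 0.902, 0.174, 0.388]
wrist_force: [-0.1, -0.6, 0.2]
opening: -0.003
grasp_force: 0.0
```

Request:
{"method": "carry_out", "body": {"deltas": "-2 0 1.8 0 0 0 1;-2 0 1.8 0 0 0 1"}}

```text
time_s: 9.7
eef_pos: [0.6246, 0.1892, 0.035]
eef_rot: [-0.076, 0.902, 0.174, 0.388]
wrist_force: [-0.2, 0.6, -0.1]
opening: 0.002
grasp_force: 0.2
```

Request:
{"method": "carry_out", "body": {"deltas": "-1.5 0 1.35 0 0 0 1;-1.5 0 1.35 0 0 0 1"}}

```text
time_s: 9.95
eef_pos: [0.6259, 0.1897, 0.0348]
eef_rot: [-0.077, 0.901, 0.175, 0.389]
wrist_force: [-3.7, -0.8, 9.5]
opening: 0.001
grasp_force: 4.6
```

Run:
```python
from h import *
to(((.626,.19,.047),22,47),((.688,.187,.047),22,47),((.688,.187,.040),22,47))
```

```text
[9.0, -0.3, -8.2] [-0.002, 0.004, -0.002]
[47.7, 25.7, 32.8] [-0.002, 0.004, -0.002]
[42.6, 25.8, 37.6] [-0.002, 0.004, -0.002]
```

Request:
{"method": "carry_out", "body": {"deltas": "9 0 -8 0 0 0 1;48 26 33 0 0 0 1;48 26 33 0 0 0 1;43 26 37.5 0 0 0 1;43 26 37.5 0 0 0 1"}}

```text
time_s: 10.58
eef_pos: [0.6857, 0.1866, 0.037]
eef_rot: [-0.077, 0.902, 0.175, 0.386]
wrist_force: [0.2, 0.2, 0.3]
opening: -0.001
grasp_force: 0.0
```

Request:
{"method": "carry_out", "body": {"deltas": "-2 0 1.8 0 0 0 1;-2 0 1.8 0 0 0 1"}}

```text
time_s: 10.82
eef_pos: [0.6864, 0.1865, 0.0353]
eef_rot: [-0.076, 0.902, 0.175, 0.387]
wrist_force: [-0.1, -0.1, 0.2]
opening: 0.006
grasp_force: 0.0
```

Request:
{"method": "carry_out", "body": {"deltas": "-1.5 0 1.35 0 0 0 1;-1.5 0 1.35 0 0 0 1"}}

```text
time_s: 11.08
eef_pos: [0.687, 0.1864, 0.0338]
eef_rot: [-0.076, 0.902, 0.175, 0.388]
wrist_force: [-0.1, 0.0, 1.4]
opening: 0.002
grasp_force: 0.7
```

Request:
{"method": "carry_out", "body": {"deltas": "-1.5 0 1.35 0 0 0 1;-1.5 0 1.35 0 0 0 1"}}

```text
time_s: 11.32
eef_pos: [0.6875, 0.1864, 0.0324]
eef_rot: [-0.076, 0.902, 0.174, 0.388]
wrist_force: [0.1, -0.6, 5.0]
opening: -0.003
grasp_force: 2.5
```

Request:
{"method": "carry_out", "body": {"deltas": "-1 0 0.9 0 0 0 1;-1 0 0.9 0 0 0 1"}}

```text
time_s: 11.58
eef_pos: [0.6881, 0.1865, 0.0321]
eef_rot: [-0.077, 0.901, 0.175, 0.389]
wrist_force: [-2.8, -1.0, 10.0]
opening: 0.002
grasp_force: 4.9
```

Run:
```python
from h import *
to(((.61,.188,.075),22,47),((.56,.188,.14),-2.6,15),((.633,.188,.05),-2.6,15),((.633,.188,.001),-2.6,15))
```

```text
[-18.1, -30.7, -81.7] [-0.001, 0.005, -0.002]
[-2.6, -49.5, -160.0] [-0.225, -0.545, 0.372]
[-21.7, -22.0, -49.0] [-0.225, -0.545, 0.372]
[-57.4, -21.9, -15.4] [-0.225, -0.545, 0.372]
```

Request:
{"method": "carry_out", "body": {"deltas": "-18 -31 -82 0 0 0 0.6;-18 -31 -82 0 0 0 0.6;-3 -50 -160 -0.225 -0.545 0.372 0;-3 -50 -160 -0.225 -0.545 0.372 0;-3 -50 -160 -0.225 -0.545 0.372 0;-3 -50 -160 -0.225 -0.545 0.372 0;-3 -50 -160 -0.225 -0.545 0.372 0;-3 -50 -160 -0.225 -0.545 0.372 0;-3 -50 -160 -0.225 -0.545 0.372 0;-3 -50 -160 -0.225 -0.545 0.372 0"}}

```text
time_s: 12.82
eef_pos: [0.5574, 0.1878, 0.1378]
eef_rot: [-0.005, 0.99, -0.011, 0.139]
wrist_force: [0.4, 0.2, -0.4]
opening: 0.998
grasp_force: 0.0
```

Run:
```python
from h import *
st();to(((.633,.188,.06),-2.6,15),((.633,.188,.03),-2.6,15),((.633,.188,.001),-2.6,15))
im=snap('top','t2.png')
x0,y0=235,150
G=cv2.resize(im[y0:205,x0:360].max(2),None,fx=8,fy=8,interpolation=cv2.INTER_CUBIC)
m=((G<50)*255).astype(np.uint8)
m=cv2.morphologyEx(m,cv2.MORPH_OPEN,np.ones((41,41),np.uint8))
for c in cv2.findContours(m,0,2)[0]:
    if cv2.contourArea(c)<4000: continue
    p=np.array([onz('top',(q[0]+.5)/8-.5+np.array([x0,y0]),.029)[:2] for q in c[::3]],np.float32)
    r=cv2.minAreaRect(p);print(np.round(r[0],3),np.round(r[1],3),round(r[2],1))
```

```text
{'time_s': 12.825, 'eef_pos': [0.557, 0.188, 0.138], 'eef_rot': [-0.005, 0.99, -0.011, 0.139], 'wrist_force': [0.449, 0.175, -0.444], 'opening': 0.998, 'q': [0.141, 0.151, 1.873, -0.043, 0.84, 1.759]}
[51.2, -0.8, 95.6] [-0.019, -0.017, 0.02]
[42.9, -0.4, 124.4] [-0.019, -0.017, 0.02]
[34.9, -0.0, 152.3] [-0.019, -0.017, 0.02]
[0.565 0.192] [0.046 0.033] 4.2
[ 0.628 -0.046] [0.06  0.088] 85.0
[0.638 0.069] [0.087 0.059] 1.8
[0.646 0.188] [0.061 0.087] 87.5
```

Request:
{"method": "carry_out", "body": {"deltas": "51 -1 96 -0.019 -0.017 0.02 0;51 -1 96 -0.019 -0.017 0.02 0;43 0 124 -0.019 -0.017 0.02 0;37 0 150 -0.019 -0.017 0.02 0;36 0 150 -0.019 -0.017 0.02 0;36 0 150 -0.019 -0.017 0.02 0"}}

```text
time_s: 13.62
eef_pos: [0.6347, 0.1898, 0.0044]
eef_rot: [0.001, 0.991, -0.019, 0.133]
wrist_force: [0.9, -0.5, -0.6]
opening: 1.001
grasp_force: 0.0
```

Run:
```python
from h import *
st();im=snap('scene','s3.png')
cv2.imwrite('pics/s3z.png',cv2.resize(im[140:240,290:420],None,fx=5,fy=5,interpolation=cv2.INTER_CUBIC))
```

```text
{'time_s': 13.625, 'eef_pos': [0.635, 0.19, 0.004], 'eef_rot': [0.001, 0.991, -0.019, 0.133], 'wrist_force': [0.898, -0.457, -0.583], 'opening': 1.001, 'q': [0.132, 0.517, 1.712, -0.068, 0.651, 1.79]}
```

View pics/s3z.png

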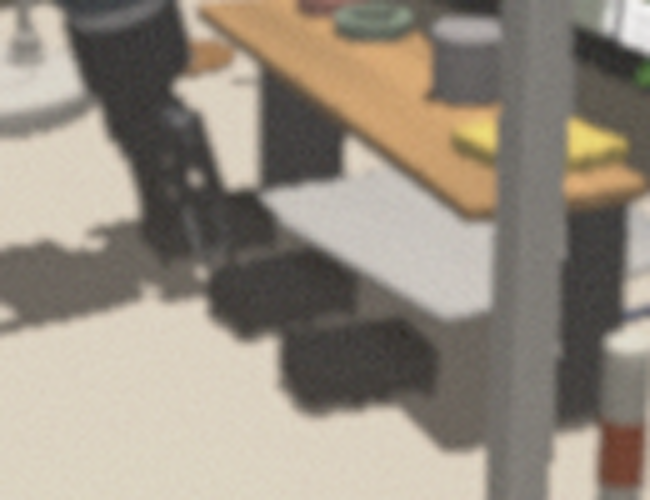

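The crop shows the open fingers straddling the left tin at about (210,220), clear of the board. I close and lift.

Request:
{"method": "carry_out", "body": {"deltas": "-0.5 0 2 0 0 0 1;-0.5 0 2 0 0 0 1;-0.5 0 2 0 0 0 1;-0.5 0 2 0 0 0 1;-0.5 0 2 0 0 0 1;3 0 -10 0 0 0 1;3 0 -10 0 0 0 1;-70 0 -36 0 0 0 1;-70 0 -36 0 0 0 1"}}

```text
time_s: 14.8
eef_pos: [0.5523, 0.1927, 0.0181]
eef_rot: [0.001, 0.991, -0.02, 0.129]
wrist_force: [0.0, -0.7, -1.0]
opening: 0.671
grasp_force: 64.1
```

Run:
```python
from h import *
st();p,Ro=cur();print(sensors.get_obs()["grasp_force"],np.round(Ro.as_matrix(),3).tolist())
im=snap('scene','s4.png')
cv2.imwrite('pics/s4z.png',cv2.resize(im[140:260,240:400],None,fx=4.5,fy=4.5,interpolation=cv2.INTER_CUBIC))
```

```text
{'time_s': 14.8, 'eef_pos': [0.552, 0.193, 0.018], 'eef_rot': [0.001, 0.991, -0.02, 0.129], 'wrist_force': [0.028, -0.68, -0.995], 'opening': 0.671, 'q': [0.16, 0.366, 1.903, -0.083, 0.62, 1.832]}
64.08293458458502 [[0.966, -0.039, 0.256], [-0.038, -0.999, -0.008], [0.256, -0.002, -0.967]]
```

View pics/s4z.png

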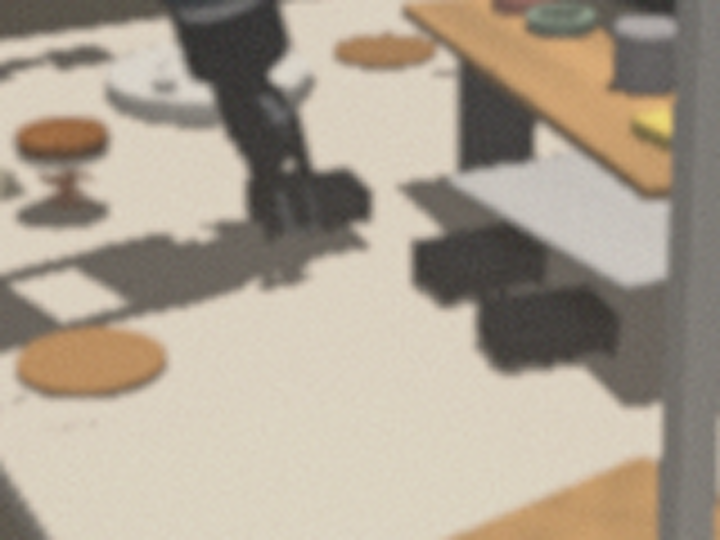

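The left tin is held level between the fingers at about (310,200). I carry it high across to the notebook's far half.

Run:
```python
from h import *
to(((.552,.193,.11),-2.3,14.8),((.553,-.297,.10),14.6,14.8))
```

```text
[22.7, -0.2, -88.4] [-0.003, -0.002, 0.001]
[39.8, 489.4, -74.8] [0.073, -0.002, -0.284]
```

Request:
{"method": "carry_out", "body": {"deltas": "23 0 -88 0 0 0 1;23 0 -88 0 0 0 1;40 489 -75 0.073 -0.002 -0.284 1;40 489 -75 0.073 -0.002 -0.284 1;40 489 -75 0.073 -0.002 -0.284 1;40 489 -75 0.073 -0.002 -0.284 1;40 489 -75 0.073 -0.002 -0.284 1;40 489 -75 0.073 -0.002 -0.284 1;40 489 -75 0.073 -0.002 -0.284 1;40 489 -75 0.073 -0.002 -0.284 1;40 489 -75 0.073 -0.002 -0.284 1;40 489 -75 0.073 -0.002 -0.284 1"}}

```text
time_s: 16.35
eef_pos: [0.5576, -0.301, 0.102]
eef_rot: [-0.015, 0.984, 0.124, 0.131]
wrist_force: [-0.6, 0.9, -2.3]
opening: 0.669
grasp_force: 64.5
```

Run:
```python
from h import *
st();to(((.553,-.297,.03),14.6,14.8),((.553,-.297,.018),14.6,14.8),((.553,-.297,.014),14.6,14.8))
```

```text
{'time_s': 16.35, 'eef_pos': [0.558, -0.301, 0.102], 'eef_rot': [-0.015, 0.984, 0.124, 0.131], 'wrist_force': [-0.557, 0.889, -2.252], 'opening': 0.669, 'q': [-0.799, 0.343, 1.714, 0.277, 0.965, 0.377]}
[-22.2, -5.2, 68.6] [0.004, -0.006, -0.004]
[-25.3, -5.3, 80.2] [0.004, -0.006, -0.004]
[-26.4, -5.3, 84.0] [0.004, -0.006, -0.004]
```

Request:
{"method": "carry_out", "body": {"deltas": "-22 -5 68 0.004 -0.006 -0.004 1;-22 -5 68 0.004 -0.006 -0.004 1;-25 -5 80 0.004 -0.006 -0.004 1;-25 -5 80 0.004 -0.006 -0.004 1;-26 -5 83 0.004 -0.006 -0.004 1;-26 -5 83 0.004 -0.006 -0.004 1"}}

```text
time_s: 17.1
eef_pos: [0.5531, -0.2934, 0.0155]
eef_rot: [-0.017, 0.983, 0.128, 0.128]
wrist_force: [-0.2, -0.6, -1.9]
opening: 0.667
grasp_force: 64.5
```

Run:
```python
from h import *
st()
```

```text
{'time_s': 17.1, 'eef_pos': [0.553, -0.293, 0.015], 'eef_rot': [-0.017, 0.983, 0.128, 0.128], 'wrist_force': [-0.23, -0.577, -1.886], 'opening': 0.667, 'q': [-0.794, 0.472, 1.749, 0.311, 0.815, 0.316]}
```

Still hanging, with about 4 mm to go. I lower until contact.

Request:
{"method": "carry_out", "body": {"deltas": "-0.5 0 2 0 0 0 1;-0.5 0 2 0 0 0 1"}}

```text
time_s: 17.35
eef_pos: [0.5525, -0.2929, 0.0125]
eef_rot: [-0.018, 0.983, 0.128, 0.127]
wrist_force: [0.5, -0.3, -1.5]
opening: 0.67
grasp_force: 64.5
```

Request:
{"method": "carry_out", "body": {"deltas": "-0.5 0 2 0 0 0 1;-0.5 0 2 0 0 0 1"}}

```text
time_s: 17.6
eef_pos: [0.5527, -0.2931, 0.0119]
eef_rot: [-0.018, 0.983, 0.128, 0.127]
wrist_force: [-9.1, 3.5, 13.8]
opening: 0.668
grasp_force: 66.3
```

Request:
{"method": "carry_out", "body": {"deltas": "0 0 0 0 0 0 0.2;0 0 0 0 0 0 0;0 0 0 0 0 0 0;0 0 -50 0 0 0 0;0 0 -100 0 0 0 0;0 0 -100 0 0 0 0"}}

```text
time_s: 18.35
eef_pos: [0.5298, -0.3023, 0.1116]
eef_rot: [-0.014, 0.983, 0.128, 0.13]
wrist_force: [-0.6, 0.1, 0.7]
opening: 1.0
grasp_force: 0.0
```

Run:
```python
from h import *
st();to(((.55,-.045,.10),-5,14.8),((.615,-.045,.05),-5,14.8))
```

```text
{'time_s': 18.35, 'eef_pos': [0.53, -0.302, 0.112], 'eef_rot': [-0.014, 0.983, 0.128, 0.13], 'wrist_force': [-0.566, 0.111, 0.651], 'opening': 1.0, 'q': [-0.836, 0.287, 1.766, 0.277, 0.981, 0.334]}
[79.4, -243.8, 32.0] [-0.084, -0.004, 0.334]
[127.2, -227.5, 96.7] [-0.084, -0.004, 0.334]
```

Request:
{"method": "carry_out", "body": {"deltas": "79 -244 32 -0.084 -0.004 0.334 0;79 -244 32 -0.084 -0.004 0.334 0;79 -244 32 -0.084 -0.004 0.334 0;79 -244 32 -0.084 -0.004 0.334 0;79 -244 32 -0.084 -0.004 0.334 0;79 -244 32 -0.084 -0.004 0.334 0;127 -228 97 -0.084 -0.004 0.334 0;127 -228 97 -0.084 -0.004 0.334 0;127 -228 97 -0.084 -0.004 0.334 0"}}

```text
time_s: 19.48
eef_pos: [0.6119, -0.0424, 0.044]
eef_rot: [0.003, 0.991, -0.043, 0.124]
wrist_force: [-0.3, 0.8, -0.1]
opening: 1.0
grasp_force: 0.0
```

Run:
```python
from h import *
st();to(((.614,-.045,.03),-5,14.8),((.614,-.045,.003),-5,14.8))
im=snap('top','t5.png')
cv2.imwrite('pics/t5z.png',cv2.resize(im[140:270,230:470],None,fx=3.3,fy=3.3,interpolation=cv2.INTER_CUBIC))
```

```text
{'time_s': 19.475, 'eef_pos': [0.612, -0.042, 0.044], 'eef_rot': [0.003, 0.991, -0.043, 0.124], 'wrist_force': [-0.297, 0.795, -0.091], 'opening': 1.0, 'q': [-0.292, 0.36, 1.836, 0.086, 0.705, 1.308]}
[-1.2, 2.5, 14.2] [-0.006, 0.009, -0.001]
[-7.8, 2.7, 40.3] [-0.006, 0.009, -0.001]
```

View pics/t5z.png

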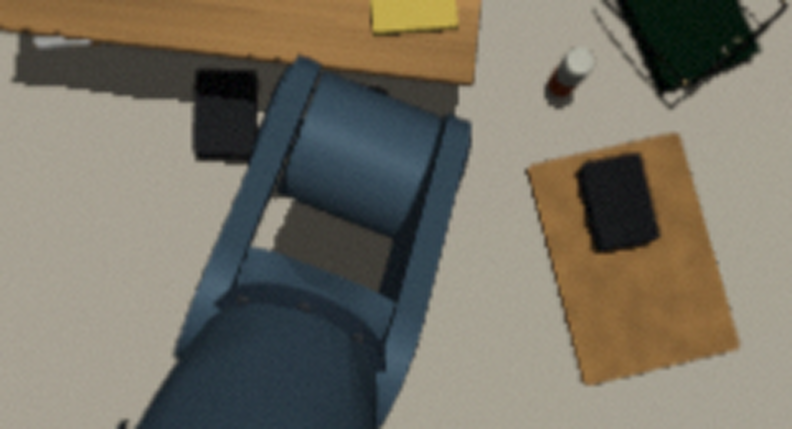

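The left tin lies on the notebook's far half at about (620,203) in the crop, and the middle tin and the glue are untouched. The arm hides the right tin, so I grasp it from its measured pose.

Request:
{"method": "carry_out", "body": {"deltas": "-1 2 14 -0.006 0.009 0 0;-8 2.5 39 -0.006 0.009 0 0;-8 2.5 40 -0.006 0.009 0 0;-8 2.5 40 -0.006 0.009 0 0"}}

```text
time_s: 20.02
eef_pos: [0.6147, -0.0444, 0.0067]
eef_rot: [0.006, 0.99, -0.044, 0.131]
wrist_force: [0.9, 0.6, -0.5]
opening: 1.002
grasp_force: 0.0
```

Request:
{"method": "carry_out", "body": {"deltas": "0 0 0 0 0 0 1;0 0 0 0 0 0 1;0 0 0 0 0 0 1;0 0 0 0 0 0 1"}}

```text
time_s: 20.52
eef_pos: [0.6152, -0.0442, 0.0073]
eef_rot: [0.006, 0.99, -0.043, 0.131]
wrist_force: [-5.7, -1.2, 10.9]
opening: 0.67
grasp_force: 60.4
```

Request:
{"method": "carry_out", "body": {"deltas": "3.5 0 -12 0 0 0 1;3.5 0 -12 0 0 0 1;-67 0 -36 0 0 0 1;-67 0 -36 0 0 0 1"}}

```text
time_s: 21.02
eef_pos: [0.535, -0.0355, 0.0204]
eef_rot: [0.005, 0.991, -0.043, 0.126]
wrist_force: [0.3, 0.5, -2.1]
opening: 0.668
grasp_force: 63.6
```

Run:
```python
from h import *
st()
nx=np.array([np.cos(np.radians(14.6)),np.sin(np.radians(14.6))])
t=np.array([.520,-.306])-(.050+.016)*nx; print(t)
to(((.50,-.07,.10),-5,14.8),((t[0],t[1],.10),14.6,14.8))
```

```text
{'time_s': 21.025, 'eef_pos': [0.535, -0.036, 0.02], 'eef_rot': [0.005, 0.991, -0.043, 0.126], 'wrist_force': [0.325, 0.467, -2.055], 'opening': 0.668, 'q': [-0.325, 0.265, 2.037, 0.108, 0.596, 1.252]}
[ 0.45613119 -0.32263658]
[-10.9, 37.3, -85.1] [-0.001, 0.005, -0.0]
[-31.7, 292.8, -90.9] [0.085, 0.004, -0.331]
```

Request:
{"method": "carry_out", "body": {"deltas": "-11 37 -85 0 0 0 1;-11 37 -85 0 0 0 1;-32 293 -91 0.085 0.004 -0.331 1;-32 293 -91 0.085 0.004 -0.331 1;-32 293 -91 0.085 0.004 -0.331 1;-32 293 -91 0.085 0.004 -0.331 1;-32 293 -91 0.085 0.004 -0.331 1;-32 293 -91 0.085 0.004 -0.331 1;-32 293 -91 0.085 0.004 -0.331 1"}}

```text
time_s: 22.15
eef_pos: [0.4607, -0.324, 0.1024]
eef_rot: [-0.015, 0.983, 0.126, 0.131]
wrist_force: [0.2, -0.2, -1.7]
opening: 0.664
grasp_force: 64.0
```

Run:
```python
from h import *
st();to(((.455,-.323,.04),14.6,14.8),((.455,-.323,.021),14.6,14.8))
im=snap('top','t6.png')
cv2.imwrite('pics/t6z.png',cv2.resize(im[140:270,230:470],None,fx=3.3,fy=3.3,interpolation=cv2.INTER_CUBIC))
```

```text
{'time_s': 22.15, 'eef_pos': [0.461, -0.324, 0.102], 'eef_rot': [-0.015, 0.983, 0.126, 0.131], 'wrist_force': [0.169, -0.165, -1.722], 'opening': 0.664, 'q': [-0.968, 0.22, 1.874, 0.3, 0.974, 0.189]}
[-21.3, -2.7, 58.9] [0.004, -0.006, -0.0]
[-26.3, -2.7, 77.2] [0.004, -0.006, -0.0]
```

View pics/t6z.png

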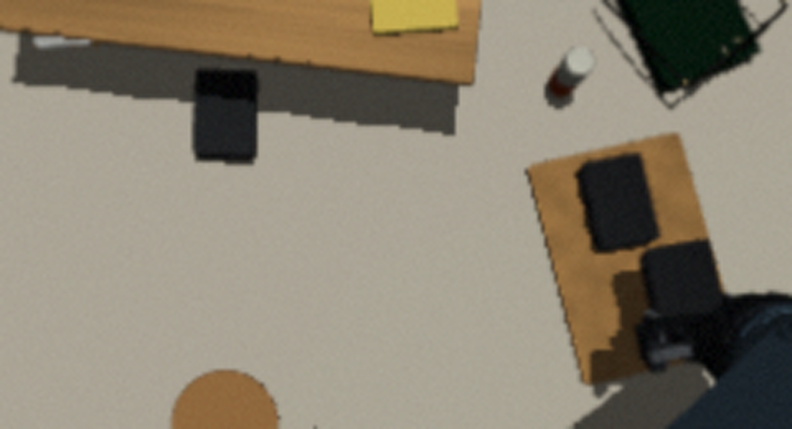

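The right tin hangs above the notebook's near half at about (685,280). It is displaced outward only by its height, and it is clear of the first tin. I lower it.

Request:
{"method": "carry_out", "body": {"deltas": "-21 -3 59 0.004 -0.006 0 1;-21 -3 59 0.004 -0.006 0 1;-26 -3 76 0.004 -0.006 0 1;-26 -3 76 0.004 -0.006 0 1;-26 -3 77 0.004 -0.006 0 1"}}

```text
time_s: 22.82
eef_pos: [0.4562, -0.324, 0.0231]
eef_rot: [-0.015, 0.984, 0.126, 0.129]
wrist_force: [0.6, -0.5, -1.3]
opening: 0.67
grasp_force: 63.9
```

Request:
{"method": "carry_out", "body": {"deltas": "-0.5 0 2 0 0 0 1;-0.5 0 2 0 0 0 1"}}

```text
time_s: 23.08
eef_pos: [0.4555, -0.3234, 0.0199]
eef_rot: [-0.016, 0.984, 0.126, 0.128]
wrist_force: [-0.2, 0.5, -0.5]
opening: 0.665
grasp_force: 63.9
```

Request:
{"method": "carry_out", "body": {"deltas": "-0.5 0 2 0 0 0 1;-0.5 0 2 0 0 0 1"}}

```text
time_s: 23.32
eef_pos: [0.4553, -0.323, 0.0173]
eef_rot: [-0.016, 0.984, 0.126, 0.128]
wrist_force: [0.3, 0.8, -1.3]
opening: 0.666
grasp_force: 63.9
```

Request:
{"method": "carry_out", "body": {"deltas": "-0.5 0 2 0 0 0 1;-0.5 0 2 0 0 0 1"}}

```text
time_s: 23.58
eef_pos: [0.4555, -0.3233, 0.0159]
eef_rot: [-0.016, 0.984, 0.126, 0.128]
wrist_force: [-3.1, 0.4, 5.7]
opening: 0.664
grasp_force: 64.8
```

Contact. I release, retreat and move clear.

Request:
{"method": "carry_out", "body": {"deltas": "0 0 0 0 0 0 0.2;0 0 0 0 0 0 0;0 0 0 0 0 0 0;0 0 -50 0 0 0 0;0 0 -100 0 0 0 0;0 0 -120 0 0 0 0;-80 100 -160 0 0 0 0;-80 100 -160 0 0 0 0;-80 100 -160 0 0 0 0"}}

```text
time_s: 24.7
eef_pos: [0.3646, -0.4538, 0.1508]
eef_rot: [-0.014, 0.984, 0.124, 0.128]
wrist_force: [0.5, -0.1, 0.3]
opening: 1.0
grasp_force: 0.0
```

Run:
```python
from h import *
st();snap('scene','s7.png')
im=snap('top','t7.png')
cv2.imwrite('pics/t7z.png',cv2.resize(im[140:270,230:470],None,fx=3.3,fy=3.3,interpolation=cv2.INTER_CUBIC))
x0,y0=235,150
def tins(x0,y0,x1,y1,z):
  G=cv2.resize(im[y0:y1,x0:x1].max(2),None,fx=8,fy=8,interpolation=cv2.INTER_CUBIC)
  m=cv2.morphologyEx(((G<50)*255).astype(np.uint8),cv2.MORPH_OPEN,np.ones((41,41),np.uint8))
  for c in cv2.findContours(m,0,2)[0]:
    if cv2.contourArea(c)<4000: continue
    p=np.array([onz('top',(q[0]+.5)/8-.5+np.array([x0,y0]),z)[:2] for q in c[::3]],np.float32)
    r=cv2.minAreaRect(p);d=np.array(r[0])-[.520,-.306];a=np.radians(14.6)
    print(np.round(r[0],3),np.round(r[1],3),round(r[2],1),'nb',d@[np.cos(a),np.sin(a)],d@[-np.sin(a),np.cos(a)])
tins(235,150,360,205,.029);tins(390,175,460,262,.037)
```

```text
{'time_s': 24.7, 'eef_pos': [0.365, -0.454, 0.151], 'eef_rot': [-0.014, 0.984, 0.124, 0.128], 'wrist_force': [0.507, -0.076, 0.308], 'opening': 1.0, 'q': [-1.243, 0.231, 1.744, 0.281, 1.158, -0.036]}
[0.638 0.07 ] [0.088 0.059] 0.4 nb 0.2085425778063709 0.33390703142633654
[ 0.469 -0.314] [0.08  0.062] 11.0 nb -0.05130029370348653 0.004672866877786836
[ 0.563 -0.285] [0.083 0.062] 11.6 nb 0.04713774657870248 0.009853245207858317
```

View pics/t7z.png

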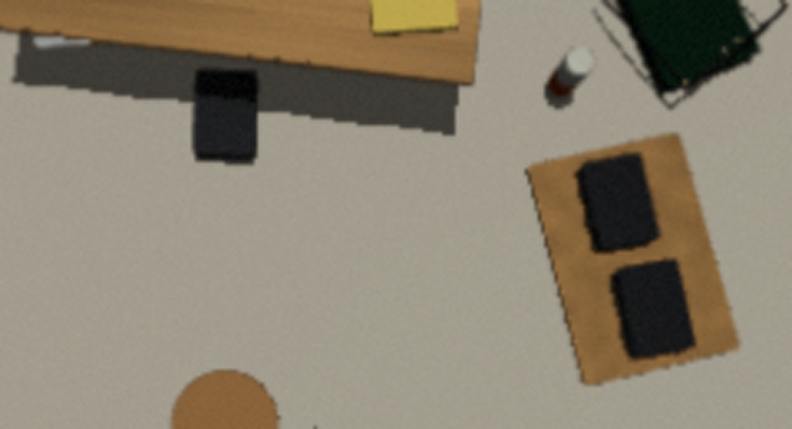

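Both rocking tins lie flat on the notebook, at about (620,203) and (653,308) in the crop. The steady middle tin and the glue are unmoved, and the gripper is clear.

```bash
python3 -c "
from bench import ctrl;print(ctrl.hand_in())"
```

```text
the job is handed in; nothing more can be done
None
```

I pressed all three tins at both ends: the right one rocks at its near end and the left one at its far end, so both now lie flat, end to end lengthwise and not touching, on the notebook; the steady middle tin and the glue stick did not move, and the job is handed in with no verdict shown.

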